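# Fold over the badge press and hold the weight down in its sprung ring

### The arm

A 6-joint arm with a two-finger parallel gripper is mounted at the origin on a cart in front of the work surface, level with it; the furniture and walls round the work are solid. World frame = base frame: x ahead of the robot, y to its left, z up, the work surface at z = 0. Lengths are in m, angles in rad, forces in N, time in s.
With the tool pointing down it reaches from about 0.25 to 0.725 m from the base axis. Payload 4 kg.
Tool frame: the origin (TCP) lies at the very end of the fingers, on their centre line; the grasp point (between the pads) lies 19 mm behind it; z points along the fingers, y is the line along which they close (so a half turn about z gives the same grasp; the last joint's range is limited). The gripper opens to 85 mm and grips with 20 to 120 N. Pads are 22 mm wide; open, the fingers measure 114 mm over their backs; the gripper's body (76 mm by 85 mm) begins 54 mm behind the grasp point. The pads swing forward as they close: fully open they stand 13 mm farther back than shut.
Start: joints at [1.19, 0.241, 0.005, 1.335, 0, 1.571], TCP at [0.186, 0.464, 0.231] pointing down, gripper open.
Joint ranges: [-2.72, 2.72], [-1.05, 1.87], [-1.09, 1.28], [-1.99, 2.15], [-1.42, 1.44], [-3.14, 3.14]. Speed limits (rad/s): [2.79, 2.79, 3.14, 3.14, 3.14, 3.14].

### API

Orientations are given as a unit quaternion [x, y, z, w].
In Python, from workcell import bot, vision, workorder gives the robot as it stands.
- The arm moves only by the shell command python3 -m creep 'ROWS' [OPENING]. ROWS is JSON, a list of rows, each a list of 2 entries, a list of its own where there are three numbers: the shift along the tool's x, y, z in mm, then the turn, a rotation vector about the tool's x, y, z in rad. In form: [[[dx, dy, dz], [wx, wy, wz]], ...]. A call has 1 to 12 rows; each row shifts and turns the commanded pose from where the row before left it, along the tool's axes as they then stand; what a row does not reach is not made up. A row lasts 1/8 s, in which the tool goes at most 62.5 mm and 10.7 degrees, less where a joint would pass 70% of its speed; a pose out of reach is approached as far as the arm can. A call is refused whole if a number of a shift passes 62.5 or a number of a turn 0.188, either way. A call with a gripper value outside its range is refused whole. OPENING is the finger opening in mm, from 0 to 85.4, set as the call begins (- or left out, the last holds). The fingers move at their own pace and stop on an object; the grip force is fixed at half the most. Time passes only in rows, so rows that do not move let the fingers close. It gives the time, the measured TCP pose, the force, the opening and the grip force at its end, in the units of the state.
- bot.get_obs(): the state, without advancing time (a new reading comes with each control period).
- vision.camera(name): name is "side" or "top"; returns a dict with "image" (420x560x3 uint8, blue, green, red), "z_map" (420x560 float32, m along the optical axis (not along the pixel's ray), 0 where there is no reading), "K" (3x3 intrinsics, pixels), "k1" (the pictures are not rectified: a ray, as slopes to the right and down, at radius r is drawn at 1 + k1 r^2 times it, then the intrinsics apply), "rvec" (rotation vector, rad) and "tvec" (3), from world to camera coordinates, as OpenCV has them. Camera axes: x right, y down, z forward; pixel columns grow to the right and rows downward; lengths in m; the calibration is good to about 2 mm. A picture is of the moment at which its call begins.
- workorder.job_done(): hands the job in; it is judged then, once.
Trained networks look in a picture, given as the dict that the camera call returned (one of the last four; its "shot" number tells which), for a name from the list of things; names that differ only in an ending like _2 or _b are one class to them, and where a whole thing is asked for, a point or a joint stands for the part that bears it (a point fixed in the world has none). Each returns a list of dicts, best first, with "score" (0 to 1); they miss things now and then, are a little off and sometimes report something else, mostly with a low value. They report only what shows in the picture. A call takes as long as a camera call. They do not tell look-alikes from the thing itself.
- vision.spot_in(picture, query): "position" ([column, row] in pixels, amid what is visible of it).
- vision.place_of(picture, query): "position" ([column, row] in pixels: a listed point, or the origin of a listed thing).
The state is a dict: "clock": time; "joint_pos": joint angles; "joint_vel": joint speeds; "tau": joint torques, N m; "eef_pos": TCP position; "tool_rot": TCP orientation; "ft_force": force on the tool from outside, world axes, zero at the start; "ft_torque": the same for the moment, N m; "grip_width": finger opening in m; "grasp_force": force on a finger pad.
Only numpy, scipy, OpenCV 4.12 (cv2) and the standard library are available. Lean on these libraries where they do the work, as an engineer would, in place of code of your own. Each camera call takes 0.05 s, during which the arm holds its last target. There are 200 camera calls.

### The job

Glue the brass badge to the wooden tag in the fold-over press: lift the hinged leaf by its red handle and fold it right over onto the anvil, so that its other face with the blue sprung ring is on top. Then set the brass weight upright in the ring, push it down until the ring is fully home against its springs, and finish while holding it so: fingers still gripping the weight and the ring kept pressed right down while the glue sets. Leave the other things on the table standing where they are.

Things in the scene. Friction and masses are not known exactly. Their poses are not given: they have to be found in the camera images.
- press_base: Fold-over press, fixed to the table: grey base plate 116 x 172 x 8 mm. Origin: centre of its underside, on the table. The hinge runs along its own x axis, 62 mm up, over its middle. On its +y side is the anvil (80 x 70 mm, top 53 mm up) with a 4 mm wooden tag on it; on its -y side two 56 mm rest posts for the open leaf and a space for the ring.
- hinge_mid (a point): Middle of the hinge axis, 62 mm above the table; axes as press_base.
- press_leaf (a joint): Angle of the aluminium leaf (90 mm along the hinge, 6 mm thick, reaches 82 mm from the hinge axis). 0: open, level on the base's -y side, brass badge on top, ring hanging below; pi/2: upright; 3.14: folded right over, level on the anvil on the +y side, ring on top. Starts between 0 and 0.5. Stiff hinge (0.2 N m friction): the leaf stays at any angle it is left.
- bail (a point): Middle of the leaf's red U handle: round bar 10 mm thick, parallel to the hinge, 122 mm from its axis in the leaf's plane. Its two legs, 66 mm apart, join the leaf's free edge; the opening between bar and leaf is 35 mm, so a gripper from above can straddle the bar, one finger in the opening; the bar can turn in the grip. Lifting takes about 3 N. Site y axis: from bar to hinge.
- spring_ring (a joint): How far the blue sprung ring is pressed towards the leaf: 0 free, 0.015 (15 mm) fully home on its stop. About 6 N starts it moving, 15 N holds it fully home (600 N/m); the weight alone does not push it down appreciably.
- seat (a point): Centre of the floor inside the blue ring, where the weight stands; 45 mm from the hinge axis. Ring: inner diameter 56 mm, flared to 62 at the mouth, outer 62 to 68 mm, walls 20 mm high over the floor. Leaf folded over: 89 mm above the table with the ring free, 74 mm fully home. Site z axis: up while the leaf is open, down once it is folded over (the ring then opens upward).
- brass_weight: Pale brass pattern weight standing on the table, about 0.52 kg: round barrel 50 mm diameter, 41 mm high, with a 24 mm wide knob on top of it whose widest part is about 50 mm up; 61 mm high in all. Origin: centre of its underside; z up.
- glue_stick: Bystander: white glue stick with orange cap, standing, 26 mm diameter, 88 mm high. Origin: centre of its underside.
- pin_dish: Bystander: round red dish of pins, 72 mm diameter, 16 mm high. Origin: centre of its underside.
- staple_box: Bystander: red box 42 x 62 x 36 mm. Origin: centre of its underside.
- cone_grey: Bystander: cone of grey thread, standing, 69 mm wide at the foot, 100 mm high. Origin: centre of its underside.
Mind the look-alikes: they are no part of the job. What is shaped like the brass_weight but black, green or orange is not meant.

How it is judged:
On the way, in this order (a step that is already met when the one before it is completed fails the run):
1. the leaf is folded over onto the anvil, ring up (value of joint press_leaf above 2.95 rad), for 0.2 s.
2. the weight stands upright on the floor of the ring (distance between brass_weight and seat below 0.008 m and angle between brass_weight's own z axis and vertical below 0.12 rad), for 0.2 s.
At the end, for the whole second after the job is handed in: Finished while holding: leaf folded right over (over 3.05 rad), weight upright (within 0.12 rad) and its underside within 8 mm of the centre of the ring's floor, ring held down at least 12.5 of its 15 mm, the fingers still on the weight with more than 3 N, the weight at rest (under 20 mm/s) (all of step 2 and value of joint press_leaf above 3.05 rad and value of joint spring_ring above 0.0125 m and contact force between brass_weight and the fingers above 3 N and linear speed of brass_weight below 0.02 m/s); the arm keeps its last pose, push and grip.
It fails at once if glue_stick is pushed away (over 40 mm) or tipped (distance of glue_stick from where it was at the start of the episode above 0.04 m or angle between glue_stick's own z axis and vertical above 0.6 rad).
It fails at once if pin_dish is pushed away (over 40 mm) or tipped (distance of pin_dish from where it was at the start of the episode above 0.04 m or angle between pin_dish's own z axis and vertical above 0.6 rad).
It fails at once if staple_box is pushed away (over 40 mm) or tipped (distance of staple_box from where it was at the start of the episode above 0.04 m or angle between staple_box's own z axis and vertical above 0.6 rad).
It fails at once if cone_grey is pushed away (over 40 mm) or tipped (distance of cone_grey from where it was at the start of the episode above 0.04 m or angle between cone_grey's own z axis and vertical above 0.6 rad).
It also fails if it takes over 69 s, if anything falls off the work surface, if the arm or the gripper's body presses on something with over 40 N, if the wrist force passes 120 N, or if a joint passes its speed limit or range.

## Working session

There is one attempt and no reset: what is moved stays moved. The work goes in short steps, Python scripts to look and compute and a shell command to move; the robot and the scene stay as the last step left them, time stands still between calls to the robot, and variables do not carry over. Pictures are saved under pics/ and viewed, at most 10 in all, crops included, and the job is handed in when it is done.

```bash
mkdir -p pics
cat > h.py <<'E'
import numpy as np, cv2
from scipy.spatial.transform import Rotation as R
from workcell import bot, vision, workorder
def ray(c,px):
    K,k1=c["K"],c["k1"]
    d=np.array([(px[0]-K[0,2])/K[0,0],(px[1]-K[1,2])/K[1,1]]);u=d.copy()
    for _ in range(20): u=d/(1+k1*(u@u))
    M=cv2.Rodrigues(np.array(c["rvec"],float))[0];t=np.array(c["tvec"],float).ravel()
    return -M.T@t, M.T@np.array([u[0],u[1],1.0]), M, t
def at_z(c,px,z):
    o,d,_,_=ray(c,px); return o+d*(z-o[2])/d[2]
def depth(c,px):
    o,d,_,_=ray(c,px); x,y=int(round(px[0])),int(round(px[1]))
    w=c["z_map"][max(y-1,0):y+2,max(x-1,0):x+2]; w=w[w>0]
    return o+d*np.median(w) if len(w) else None
def cloud(c):
    h,w=c["z_map"].shape; K,k1=c["K"],c["k1"]
    X,Y=np.meshgrid(np.arange(w),np.arange(h)); d=np.stack([(X-K[0,2])/K[0,0],(Y-K[1,2])/K[1,1]],-1);u=d.copy()
    for _ in range(20): u=d/(1+k1*(u**2).sum(-1,keepdims=True))
    o,_,M,t=ray(c,(0,0)); z=c["z_map"]
    P=np.dstack([u,np.ones((h,w))])*z[...,None]
    P=P@M+o; P[z==0]=np.nan; return P
def state():
    s=bot.get_obs(); print(s["clock"],"tcp",np.round(s["eef_pos"],4),"q",np.round(s["tool_rot"],3),"f",np.round(s["ft_force"],1),"w",round(s["grip_width"],4),"gf",round(s["grasp_force"],1)); print("j",np.round(s["joint_pos"],3)); return s
E
python3 - <<'E'
from h import *
np.set_printoptions(precision=3,suppress=True)
s=state(); print(R.from_quat(s["tool_rot"]).as_matrix())
for n in("top","side"):
    c=vision.camera(n); cv2.imwrite(f"pics/{n}0.png",c["image"])
    print(n,"cam",ray(c,(280,210))[:2])
    for q in["press_base","hinge_mid","bail","seat","brass_weight","glue_stick","pin_dish","staple_box","cone_grey"]:
        for f in ("place_of",):
            for r in getattr(vision,f)(c,q)[:4 if q=="brass_weight" else 2]:
                p=r["position"]; print(q,round(r["score"],2),np.round(p),"depthpt",depth(c,p),"z0",at_z(c,p,0)[:2],"z62",at_z(c,p,.062)[:2])
E
```

```text
0.0 tcp [0.186 0.464 0.23 ] q [ 0.189  0.982 -0.001 -0.   ] f [-0.1 -0.2  0.2] w 0.0854 gf 0.0
j [ 1.19   0.241  0.004  1.335 -0.     1.571]
[[-0.928  0.372 -0.001]
 [ 0.372  0.928 -0.002]
 [-0.    -0.002 -1.   ]]
top cam (array([0.325, 0.162, 1.613]), array([ 0.117,  0.   , -0.993]))
press_base 0.61 [371. 215.] depthpt [ 0.502 -0.108  0.048] z0 [ 0.508 -0.117] z62 [ 0.501 -0.106]
press_base 0.26 [354. 173.] depthpt [ 0.623 -0.052  0.071] z0 [ 0.637 -0.061] z62 [ 0.625 -0.053]
hinge_mid 0.88 [376. 215.] depthpt [ 0.501 -0.118  0.068] z0 [ 0.508 -0.131] z62 [ 0.501 -0.12 ]
bail 0.95 [416. 210.] depthpt [ 0.526 -0.253  0.004] z0 [ 0.527 -0.254] z62 [ 0.519 -0.238]
brass_weight 0.75 [278. 246.] depthpt [0.401 0.166 0.061] z0 [0.404 0.166] z62 [0.401 0.166]
brass_weight 0.67 [296. 213.] depthpt [0.5   0.116 0.059] z0 [0.506 0.114] z62 [0.499 0.116]
brass_weight 0.51 [313. 192.] depthpt [0.568 0.064 0.036] z0 [0.574 0.062] z62 [0.564 0.066]
brass_weight 0.48 [307. 247.] depthpt [0.403 0.08  0.045] z0 [0.405 0.078] z62 [0.402 0.081]
glue_stick 0.41 [242. 245.] depthpt [0.4   0.268 0.088] z
[... 1086 characters left out ...]
.08  0.022] z0 [0.507 0.104] z62 [0.487 0.036]
brass_weight 0.66 [247. 260.] depthpt [0.398 0.046 0.014] z0 [0.401 0.061] z62 [ 0.389 -0.004]
brass_weight 0.65 [242. 236.] depthpt [0.406 0.14  0.013] z0 [0.409 0.155] z62 [0.396 0.084]
glue_stick 0.74 [229. 212.] depthpt [0.396 0.264 0.004] z0 [0.397 0.268] z62 [0.385 0.189]
pin_dish 0.76 [263. 165.] depthpt [0.545 0.473 0.002] z0 [0.545 0.476] z62 [0.523 0.381]
staple_box 0.59 [218. 166.] depthpt [0.404 0.484 0.016] z0 [0.408 0.509] z62 [0.395 0.413]
staple_box 0.37 [358. 280.] depthpt [ 0.627 -0.099  0.025] z0 [ 0.639 -0.076] z62 [ 0.61  -0.131]
cone_grey 0.57 [354. 282.] depthpt [ 0.62  -0.095  0.019] z0 [ 0.629 -0.078] z62 [ 0.601 -0.134]
```

Run:
```python
import cv2,numpy as np
t=cv2.imread("pics/top0.png");s=cv2.imread("pics/side0.png")
a=cv2.resize(t[150:290,225:445],None,fx=3.4,fy=3.4,interpolation=cv2.INTER_CUBIC)
cv2.imwrite("pics/topc.png",a)
b=cv2.resize(s[190:360,200:420],None,fx=3.4,fy=3.4,interpolation=cv2.INTER_CUBIC)
cv2.imwrite("pics/sidec.png",b)
```

```text
(no output)
```

View pics/topc.png

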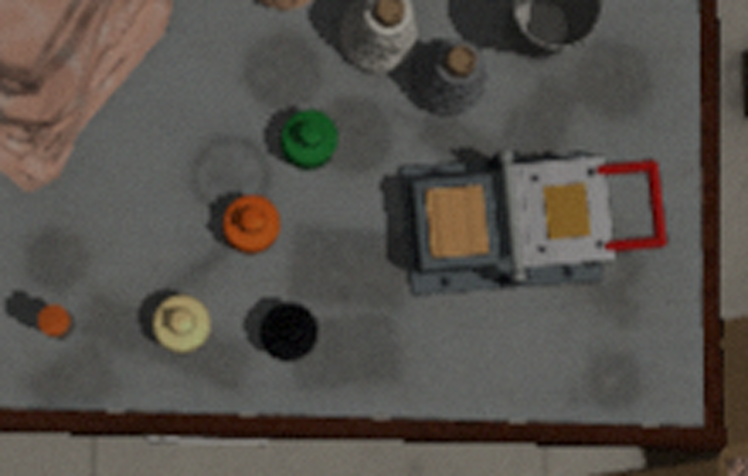

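View pics/sidec.png

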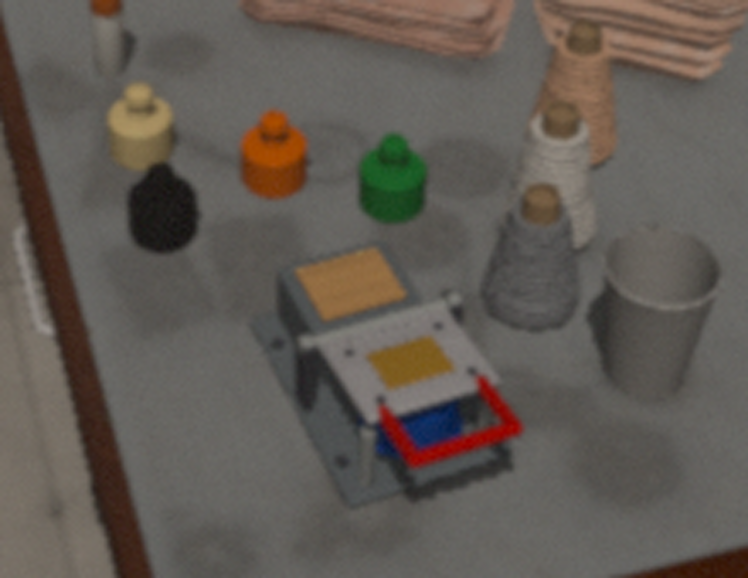

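The scene: candidates shaped like the weight, in full top-picture pixels, are pale brass (278,246), black (307,247), orange (296,213) and green (313,192). Only (278,246) is pale brass, and both enlarged crops confirm it. The leaf is open toward −y, with the red handle at about (419,210). The grey cone stands just off the hinge's far end.

Run:
```python
from h import *
np.set_printoptions(precision=4,suppress=True)
for n in("top","side"):
    c=vision.camera(n);P=cloud(c);hsv=cv2.cvtColor(c["image"],cv2.COLOR_BGR2HSV);H,S,V=cv2.split(hsv)
    ok=~np.isnan(P[...,0])
    reg=ok&(P[...,0]>.4)&(P[...,0]<.6)&(P[...,1]<0)&(P[...,1]>-.32)
    red=reg&((H<6)|(H>174))&(S>170)&(V>90)&(P[...,2]>.03)
    q=P[red]; print(n,"red",len(q),q.min(0),q.max(0))
    far=q[q[:,1]<q[:,1].min()+.014]; print(" bar mean",far.mean(0),"x",far[:,0].min(),far[:,0].max(), "dir",np.polyfit(far[:,0],far[:,1],1))
    leaf=reg&(S<60)&(V>110)&(P[...,2]>.05)&(P[...,1]<-.12)&(P[...,1]>-.22); l=P[leaf]
    bad=reg&(H>15)&(H<30)&(S>120)&(P[...,2]>.04); b=P[bad&(P[...,1]<-.13)]; tg=P[bad&(P[...,1]>-.12)]
    for k,a in(("leaf",l),("badge",b),("tag",tg)):
        if len(a)>20:
            co=np.linalg.lstsq(np.c_[a[:,:2],np.ones(len(a))],a[:,2],rcond=None)[0]
            rc=cv2.minAreaRect((a[:,:2]*1000).astype(np.float32)); print(k,len(a),a.mean(0),"plane",co,"rect",rc)
    w=ok&(abs(P[...,0]-.402)<.04)&(abs(P[...,1]-.166)<.04)&(P[...,2]>.02); a=P[w]
    for lo,hi in((.03,.044),(.044,.056),(.056,.07)):
        k=a[(a[:,2]>lo)&(a[:,2]<hi)]
        if len(k):print("w",lo,len(k),k.min(0),k.max(0),(k.min(0)+k.max(0))/2)
```

```text
top red 118 [ 0.4778 -0.2443  0.0678] [ 0.5516 -0.1893  0.0888]
 bar mean [ 0.5116 -0.2376  0.0811] x 0.48090678397473274 0.5510048449706082 dir [ 0.0568 -0.2667]
leaf 544 [ 0.5082 -0.1575  0.0698] plane [ 0.0154 -0.1148  0.0439] rect ((505.1501159667969, -158.76344299316406), (94.92818450927734, 83.13246154785156), 7.223660945892334)
badge 174 [ 0.5099 -0.162   0.0722] plane [ 0.0447 -0.0439  0.0423] rect ((510.1899719238281, -162.43252563476562), (42.63816833496094, 34.973873138427734), 6.666952610015869)
tag 152 [ 0.4998 -0.0685  0.0575] plane [-0.0034  0.0164  0.0603] rect ((500.4853515625, -69.31063079833984), (57.23480987548828, 46.69488525390625), 7.076822757720947)
w 0.03 157 [0.3855 0.1419 0.0302] [0.4333 0.1868 0.0437] [0.4094 0.1644 0.037 ]
w 0.044 15 [0.3995 0.145  0.0441] [0.4236 0.1775 0.0556] [0.4116 0.1612 0.0498]
w 0.056 38 [0.3993 0.154  0.0564] [0.42   0.1746 0.0664] [0.4096 0.1643 0.0614]
side red 253 [ 0.478  -0.2486  0.0745] [ 0.5537 -0.1905  0.0849]
 bar mean [ 0.5156 -0.2409  0.0807] x 0.48046490450737417 0.5536835093404182 dir [ 0.0762 -0.2801]
leaf 713 [ 0.5074 -0.1595  0.0703] plane [ 0.0068 -0.1196  0.0477] rect ((507.0030517578125, -159.09915161132812), (95.69699096679688, 84.75770568847656), 7.1480393409729)
badge 218 [ 0.5113 -0.1637  0.0723] plane [ 0.0093 -0.1401  0.0447] rect ((511.66278076171875, -163.74151611328125), (44.4676399230957, 35.6290283203125), 4.743086338043213)
tag 284 [ 0.5012 -0.0726  0.0572] plane [-0.0027 -0.0105  0.0578] rect ((501.4412841796875, -72.61605834960938), (57.85431671142578, 51.33536148071289), 5.089967250823975)
w 0.03 176 [0.3827 0.1379 0.0302] [0.4317 0.1857 0.0433] [0.4072 0.1618 0.0368]
w 0.044 16 [0.3975 0.1547 0.0441] [0.4185 0.1675 0.0544] [0.408  0.1611 0.0492]
w 0.056 42 [0.3969 0.1525 0.0561] [0.4169 0.1742 0.0626] [0.4069 0.1633 0.0593]
```

```bash
python3 -m creep '[[[0,0,0],[0,0,-0.16]],[[0,0,0],[0,0,-0.16]],[[0,0,0],[0,0,-0.16]],[[-16,-45,0],[0,0,0]],[[-16,-45,0],[0,0,0]],[[-16,-45,0],[0,0,0]],[[-16,-45,0],[0,0,0]],[[-16,-45,0],[0,0,0]],[[-16,-45,0],[0,0,0]],[[-16,-45,0],[0,0,0]],[[-16,-45,0],[0,0,0]],[[-16,-45,0],[0,0,0]]]' 32; python3 -c "from h import *;s=state();print(R.from_quat(s['tool_rot']).as_matrix().round(3))"
```

```text
clock: 2.6
eef_pos: [0.3698, 0.074, 0.2316]
tool_rot: [-0.05, 0.999, 0.0, 0.001]
ft_force: [0.7, 1.1, 0.2]
grip_width: 0.0319
grasp_force: 0.0
2.6 tcp [0.3698 0.074  0.2316] q [-0.05   0.999  0.     0.001] f [0.7 1.1 0.2] w 0.0319 gf 0.0
j [ 0.197 -0.005 -0.277  1.298  0.     0.098]
[[-0.995 -0.099  0.001]
 [-0.099  0.995  0.   ]
 [-0.001  0.    -1.   ]]
```

```bash
python3 -m creep '[[[-14,-41,0],[0,0,0]],[[-14,-41,0],[0,0,0]],[[-14,-41,0],[0,0,0]],[[-14,-41,0],[0,0,0]],[[-14,-41,0],[0,0,0]],[[-14,-41,0],[0,0,0]],[[-14,-41,0],[0,0,0]],[[-15,-41,0],[0,0,0]],[[0,0,40],[0,0,0]],[[0,0,40],[0,0,0]],[[0,0,25],[0,0,0]],[[0,0,0],[0,0,0]]]' 32
python3 - <<'E'
from h import *
state(); c=vision.camera("side"); cv2.imwrite("pics/s1.png",cv2.resize(c["image"][190:360,220:420],None,fx=3,fy=3))
E
```

```text
clock: 4.1
eef_pos: [0.5124, -0.239, 0.1239]
tool_rot: [-0.05, 0.999, 0.001, -0.002]
ft_force: [0.1, 0.7, 0.7]
grip_width: 0.0322
grasp_force: 0.0
4.1 tcp [ 0.5124 -0.239   0.1239] q [-0.05   0.999  0.001 -0.002] f [0.1 0.7 0.7] w 0.0322 gf 0.0
j [-0.436  0.439  0.002  1.139  0.    -0.536]
```

View pics/s1.png

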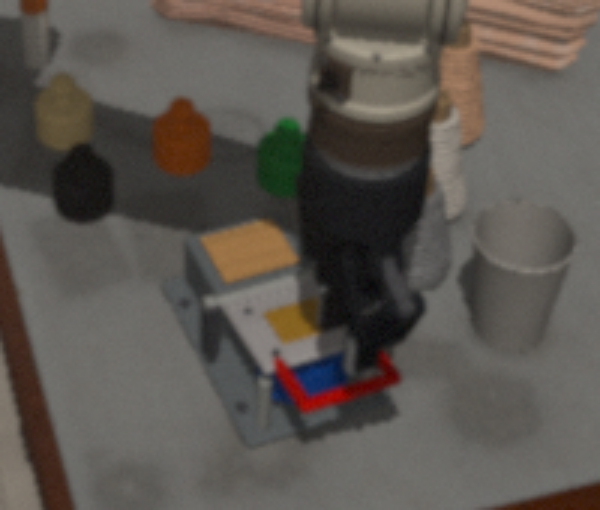

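The fingers (crop about (365,350)) hang above the red bar, between its legs. I'll go down and grip.

```bash
python3 -m creep '[[[0,0,16],[0,0,0]],[[0,0,16],[0,0,0]],[[0,0,16],[0,0,0]],[[0,0,14],[0,0,0]],[[0,0,0],[0,0,0]]]' 32; python3 -m creep '[[[0,0,0],[0,0,0]],[[0,0,0],[0,0,0]],[[0,0,0],[0,0,0]],[[0,0,0],[0,0,0]],[[0,0,0],[0,0,0]],[[0,0,0],[0,0,0]]]' 2
```

```text
clock: 4.78
eef_pos: [0.5129, -0.2392, 0.0625]
tool_rot: [-0.05, 0.999, 0.001, -0.002]
ft_force: [0.3, 0.0, 0.9]
grip_width: 0.0317
grasp_force: 0.0
clock: 5.52
eef_pos: [0.5144, -0.2388, 0.0646]
tool_rot: [-0.05, 0.999, 0.001, 0.0]
ft_force: [1.1, 5.4, 0.7]
grip_width: 0.0075
grasp_force: 58.6
```

```bash
python3 -m creep '[[[0,3.5,-18],[0,0,0]],[[0,6,-17],[0,0,0]],[[0,9,-16],[0,0,0]],[[0,0,0],[0,0,0]]]'
python3 - <<'E'
from h import *
np.set_printoptions(precision=4,suppress=True)
s=state(); print("tau",s["ft_torque"]); c=vision.camera("side");P=cloud(c);H,S,V=cv2.split(cv2.cvtColor(c["image"],cv2.COLOR_BGR2HSV))
red=((H<6)|(H>174))&(S>150)&(V>70)&(P[...,0]>.4)&(P[...,0]<.6)&(P[...,1]<0)&(P[...,1]>-.32)&(P[...,2]>.03);q=P[red];print(len(q),q.min(0),q.max(0)); cv2.imwrite("pics/s2.png",cv2.resize(c["image"][190:360,220:420],None,fx=3,fy=3))
E
```

```text
clock: 6.02
eef_pos: [0.5125, -0.2209, 0.1169]
tool_rot: [-0.05, 0.999, -0.001, 0.001]
ft_force: [0.8, 2.3, -1.5]
grip_width: 0.0072
grasp_force: 59.1
6.025 tcp [ 0.5125 -0.2209  0.1169] q [-0.05   0.999 -0.001  0.001] f [ 0.8  2.3 -1.5] w 0.0072 gf 59.1
j [-0.407  0.426 -0.038  1.105 -0.    -0.507]
tau [ 0.2956 -0.0984  0.0582]
88 [ 0.4766 -0.2646  0.0616] [ 0.5292 -0.1581  0.1796]
```

View pics/s2.png

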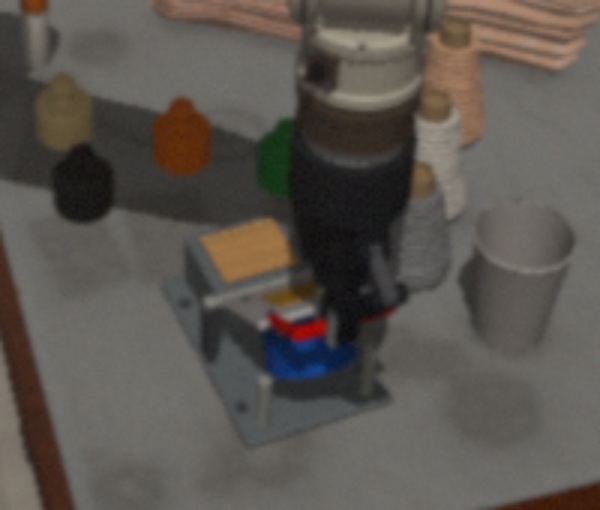

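The picture shows the leaf lifted, with the bar still in the grip (crop about (330,325)). I'll continue the arc.

```bash
python3 -m creep '[[[0,11,-14.5],[0,0,0]],[[0,13,-13],[0,0,0]],[[0,15,-10.5],[0,0,0]],[[0,16,-8.5],[0,0,0]],[[0,17.5,-6],[0,0,0]],[[0,18,-3],[0,0,0]],[[0,0,0],[0,0,0]]]'; python3 -m creep '[[[0,18.5,-0.5],[0,0,0]],[[0,18,2.5],[0,0,0]],[[0,17.5,5],[0,0,0]],[[0,16.5,7.5],[0,0,0]],[[0,15.5,10],[0,0,0]],[[0,0,0],[0,0,0]]]'
```

```text
clock: 6.95
eef_pos: [0.5034, -0.1316, 0.1757]
tool_rot: [-0.05, 0.999, -0.002, 0.002]
ft_force: [-6.0, -1.5, 15.9]
grip_width: 0.0074
grasp_force: 62.5
clock: 7.7
eef_pos: [0.4933, -0.0428, 0.1473]
tool_rot: [-0.051, 0.999, 0.002, -0.001]
ft_force: [-3.3, 6.1, 3.8]
grip_width: 0.0071
grasp_force: 65.1
```

```bash
python3 -m creep '[[[0,13,12],[0,0,0]],[[0,11.5,14],[0,0,0]],[[0,9.5,15.5],[0,0,0]],[[0,7,17],[0,0,0]],[[0,0,0],[0,0,0]]]'; python3 -m creep '[[[0,4,17],[0,0,0]],[[0,1.5,12],[0,0,0]],[[0,0,6],[0,0,0]],[[0,0,0],[0,0,0]],[[0,0,0],[0,0,0]]]'; python3 -c "from h import *;s=state();print(s['ft_torque'])"
```

```text
clock: 8.32
eef_pos: [0.4892, -0.0031, 0.0874]
tool_rot: [-0.051, 0.999, 0.002, -0.001]
ft_force: [-1.9, 5.2, -2.4]
grip_width: 0.0074
grasp_force: 69.0
clock: 8.95
eef_pos: [0.488, 0.0027, 0.0531]
tool_rot: [-0.05, 0.999, 0.003, -0.002]
ft_force: [-5.2, 8.8, 0.3]
grip_width: 0.0073
grasp_force: 70.4
8.95 tcp [0.488  0.0027 0.0531] q [-0.05   0.999  0.003 -0.002] f [-5.2  8.8  0.3] w 0.0073 gf 70.4
j [ 0.002  0.377 -0.308  0.89   0.005 -0.097]
[ 1.40579631  1.01095758 -0.11960985]
```

```bash
python3 -m creep '[[[0,0,3],[0,0,0]],[[0,0,3],[0,0,0]],[[0,0,0],[0,0,0]],[[0,0,0],[0,0,0]]]'; python3 -m creep '[[[0,0,0],[0,0,0]],[[0,0,0],[0,0,0]],[[0,0,0],[0,0,0]]]' 30;  python3 -m creep '[[[0,0,-25],[0,0,0]],[[0,0,-45],[0,0,0]],[[0,0,-50],[0,0,0]],[[0,45,-30],[0,0,0]],[[22,50,0],[0,0,0]],[[22,50,0],[0,0,0]],[[0,0,0],[0,0,0]]]' 50
python3 - <<'E'
from h import *
np.set_printoptions(precision=4,suppress=True)
state()
for n in("top","side"):
    c=vision.camera(n);P=cloud(c);H,S,V=cv2.split(cv2.cvtColor(c["image"],cv2.COLOR_BGR2HSV))
    reg=(P[...,0]>.4)&(P[...,0]<.6)&(P[...,1]<.05)&(P[...,1]>-.2)&(P[...,2]>.04)
    a=P[reg&((H<6)|(H>174))&(S>150)&(V>60)]; print(n,"red",a.min(0),a.max(0))
    a=P[reg&(H>100)&(H<130)&(S>130)]; print("blue",len(a),a.min(0),a.max(0))
    r=a[a[:,2]>.1]; (x,y),rad=cv2.minEnclosingCircle((r[:,:2]*1000).astype(np.float32)); print("rim",len(r),x,y,rad, r[:,2].mean())
    for q in("seat","hinge_mid"):
        for d in vision.place_of(c,q)[:1]: print(q,d["score"],d["position"],at_z(c,d["position"],.089 if q=="seat" else .062),depth(c,d["position"]))
    for d in vision.place_of(c,"brass_weight")[:4]: print("w",d["score"],d["position"],at_z(c,d["position"],0)) 
    cv2.imwrite(f"pics/{n}3.png",cv2.resize(c["image"][150:340,225:425],None,fx=3,fy=3))
E
```

```text
clock: 9.45
eef_pos: [0.4887, 0.003, 0.0478]
tool_rot: [-0.051, 0.999, 0.003, -0.001]
ft_force: [-4.4, 9.6, 4.0]
grip_width: 0.0071
grasp_force: 71.6
clock: 9.82
eef_pos: [0.4931, 0.0057, 0.0501]
tool_rot: [-0.052, 0.999, 0.005, 0.003]
ft_force: [-0.5, 19.1, 9.2]
grip_width: 0.0294
grasp_force: 0.0
clock: 10.7
eef_pos: [0.4309, 0.1426, 0.1983]
tool_rot: [-0.052, 0.999, 0.0, 0.001]
ft_force: [1.0, 0.2, 0.6]
grip_width: 0.0501
grasp_force: 0.0
10.7 tcp [0.4309 0.1426 0.1983] q [-0.052  0.999  0.     0.001] f [1.  0.2 0.6] w 0.0501 gf 0.0
j [ 0.32   0.167 -0.176  1.227 -0.     0.215]
top red [ 0.4588 -0.0467  0.0502] [0.5337 0.0075 0.1029]
blue 266 [ 0.4701 -0.1168  0.077 ] [ 0.5334 -0.0506  0.1324]
rim 188 502.8218078613281 -84.1298828125 33.56242370605469 0.11276494304066967
seat 0.6 [362.4, 210.1] [ 0.5105 -0.0756  0.089 ] [ 0.5088 -0.0733  0.1036]
hinge_mid 0.79 [376.0, 213.7] [ 0.5042 -0.1198  0.062 ] [ 0.499  -0.1116  0.107 ]
w 0.55 [276.8, 248.0] [0.3991 0.1693 0.    ]
w 0.48 [311.2, 191.9] [0.5737 0.068  0.    ]
side red [ 0.4571 -0.0474  0.0837] [0.5299 0.0045 0.0987]
blue 447 [ 0.4712 -0.1202  0.0902] [ 0.535  -0.0504  0.1288]
rim 373 503.4927978515625 -85.3070068359375 34.992095947265625 0.1124385991465573
seat 0.63 [303.6, 264.1] [ 0.5014 -0.0773  0.089 ] [ 0.4982 -0.0863  0.098 ]
hinge_mid 0.76 [311.6, 282.7] [ 0.5097 -0.1117  0.062 ] [ 0.5076 -0.1172  0.068 ]
w 0.67 [247.0, 257.7] [ 0.4029  0.0715 -0.    ]
w 0.63 [239.1, 232.8] [ 0.404   0.1716 -0.    ]
w 0.58 [316.4, 252.2] [0.5767 0.0443 0.    ]
w 0.56 [282.7, 242.4] [0.5047 0.1034 0.    ]
```

View pics/side3.png

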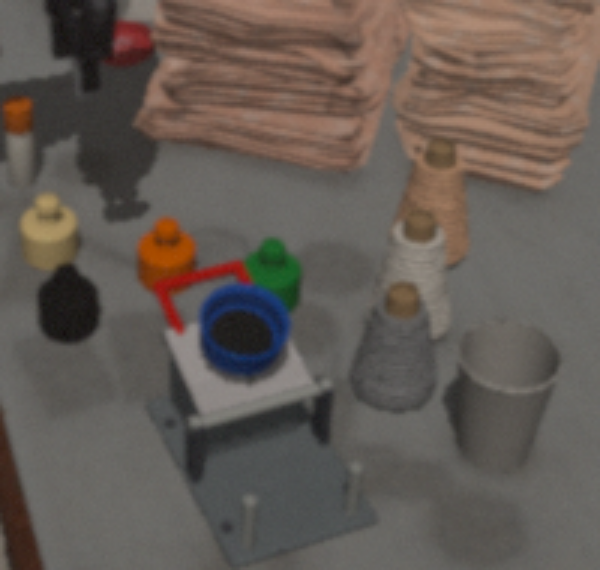

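The leaf came up a little when I released (bar z about 0.09). I'll press the bar down again with closed fingers from above.

```bash
python3 -m creep '[[[-15,-49,0],[0,0,0]],[[-15,-49,0],[0,0,0]],[[-15,-50,0],[0,0,0]],[[0,0,30],[0,0,0]],[[0,0,30],[0,0,0]],[[0,0,22],[0,0,0]],[[0,0,0],[0,0,0]]]' 0; python3 -m creep '[[[0,0,10],[0,0,0]],[[0,0,10],[0,0,0]],[[0,0,10],[0,0,0]],[[0,0,8],[0,0,0]],[[0,0,4],[0,0,0]],[[0,0,0],[0,0,0]],[[0,0,0],[0,0,0]]]'
```

```text
clock: 11.98
eef_pos: [0.4899, -0.0031, 0.113]
tool_rot: [-0.049, 0.999, 0.0, -0.002]
ft_force: [0.2, 0.7, 0.1]
grip_width: 0.0
grasp_force: 0.0
clock: 12.85
eef_pos: [0.4916, -0.0024, 0.0729]
tool_rot: [-0.05, 0.999, -0.0, 0.0]
ft_force: [0.0, 0.0, -0.1]
grip_width: -0.0002
grasp_force: 0.0
```

```bash
python3 -m creep '[[[0,0,3],[0,0,0]],[[0,0,3],[0,0,0]],[[0,0,3],[0,0,0]],[[0,0,0],[0,0,0]]]'
python3 - <<'E'
from h import *
np.set_printoptions(precision=4,suppress=True)
state()
c=vision.camera("side");P=cloud(c);H,S,V=cv2.split(cv2.cvtColor(c["image"],cv2.COLOR_BGR2HSV))
reg=(P[...,0]>.4)&(P[...,0]<.6)&(P[...,1]<.05)&(P[...,1]>-.2)&(P[...,2]>.04)
a=P[reg&((H<6)|(H>174))&(S>150)&(V>60)]; print("red",len(a),a.min(0),a.max(0),a.mean(0))
a=P[reg&(S<60)&(V>100)&(P[...,1]<-.03)&(P[...,1]>-.11)];co=np.linalg.lstsq(np.c_[a[:,:2],np.ones(len(a))],a[:,2],rcond=None)[0];print("leaf",len(a),a.mean(0),co)
cv2.imwrite("pics/s4.png",cv2.resize(c["image"][200:320,225:405],None,fx=4,fy=4))
E
```

```text
clock: 13.35
eef_pos: [0.4921, -0.0022, 0.0664]
tool_rot: [-0.05, 0.999, 0.0, 0.001]
ft_force: [-5.1, 0.2, 18.5]
grip_width: -0.0001
grasp_force: 9.4
13.35 tcp [ 0.4921 -0.0022  0.0664] q [-0.05   0.999  0.     0.001] f [-5.1  0.2 18.5] w -0.0001 gf 9.4
j [-0.005  0.362 -0.288  0.918  0.    -0.104]
red 78 [ 0.4575 -0.0446  0.0587] [0.4827 0.0064 0.0694] [ 0.4665 -0.0142  0.0659]
leaf 3801 [ 0.4684 -0.0486  0.4221] [-1.4616  5.8398  1.3907]
```

View pics/s4.png

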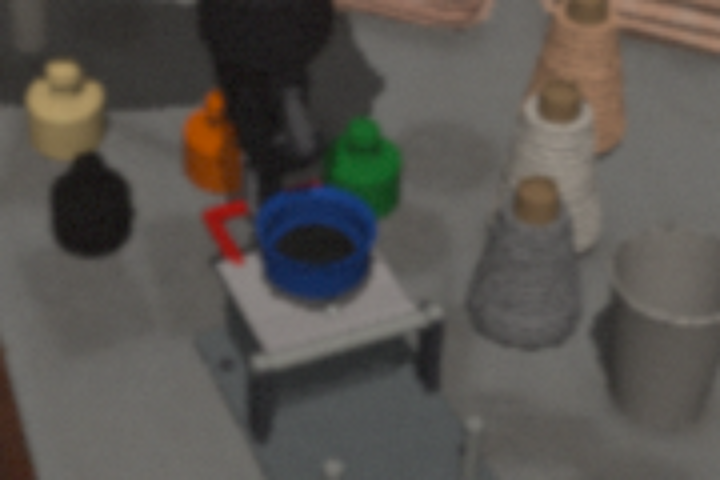

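```bash
python3 -m creep '[[[0,0,-44],[0,0,0]],[[0,0,-45],[0,0,0]],[[0,0,-45],[0,0,0]],[[17,43,0],[0,0,0]],[[17,43,0],[0,0,0]],[[17,44,0],[0,0,0]],[[17,44,0],[0,0,0]],[[0,0,0],[0,0,0]]]' 46
python3 - <<'E'
from h import *
np.set_printoptions(precision=4,suppress=True)
state()
c=vision.camera("side");P=cloud(c);H,S,V=cv2.split(cv2.cvtColor(c["image"],cv2.COLOR_BGR2HSV))
m=(abs(P[...,0]-.405)<.045)&(abs(P[...,1]-.165)<.045)&(P[...,2]>.008)&(P[...,2]<.07)&(S>60);a=P[m]
for lo,hi in((.008,.036),(.044,.064)):
    k=a[(a[:,2]>lo)&(a[:,2]<hi)];print(lo,len(k),k.min(0),k.max(0),(np.percentile(k,2,0)+np.percentile(k,98,0))/2)
a=P[(P[...,0]>.4)&(P[...,0]<.6)&(P[...,1]<.05)&(P[...,1]>-.2)&(P[...,2]>.04)&((H<6)|(H>174))&(S>150)&(V>60)]; print("red",len(a),a.min(0),a.max(0))
E
```

```text
clock: 14.4
eef_pos: [0.4052, 0.1661, 0.1977]
tool_rot: [-0.052, 0.999, 0.0, -0.0]
ft_force: [0.8, 0.1, -0.4]
grip_width: 0.0461
grasp_force: 0.0
14.4 tcp [0.4052 0.1661 0.1977] q [-0.052  0.999  0.    -0.   ] f [ 0.8  0.1 -0.4] w 0.0461 gf 0.0
j [ 0.389  0.138 -0.213  1.221  0.     0.284]
0.008 201 [0.3829 0.1357 0.0087] [0.4322 0.1826 0.036 ] [0.4072 0.1568 0.0227]
0.044 61 [0.3965 0.149  0.0442] [0.4173 0.175  0.0632] [0.407  0.1621 0.0534]
red 92 [ 0.4571 -0.043   0.0571] [0.5016 0.0054 0.0705]
```

```bash
python3 -m creep '[[[-2,-3,40],[0,0,0]],[[0,0,40],[0,0,0]],[[0,0,30],[0,0,0]],[[0,0,20],[0,0,0]],[[0,0,14],[0,0,0]],[[0,0,10],[0,0,0]],[[0,0,0],[0,0,0]],[[0,0,0],[0,0,0]]]' 46; python3 -m creep '[[[0,0,0],[0,0,0]],[[0,0,0],[0,0,0]],[[0,0,0],[0,0,0]],[[0,0,0],[0,0,0]],[[0,0,0],[0,0,0]]]' 10
```

```text
clock: 15.45
eef_pos: [0.4095, 0.1614, 0.0444]
tool_rot: [-0.05, 0.999, 0.0, 0.001]
ft_force: [0.3, -0.2, -1.1]
grip_width: 0.0458
grasp_force: 0.0
clock: 16.08
eef_pos: [0.4098, 0.1624, 0.0448]
tool_rot: [-0.05, 0.999, 0.001, 0.001]
ft_force: [-0.7, 2.9, 5.1]
grip_width: 0.0186
grasp_force: 58.6
```

```bash
python3 -m creep '[[[0,0,-20],[0,0,0]],[[0,0,-40],[0,0,0]],[[0,0,-45],[0,0,0]],[[0,0,-45],[0,0,0]],[[0,0,0],[0,0,0]],[[0,0,0],[0,0,0]]]'
python3 - <<'E'
from h import *
np.set_printoptions(precision=4,suppress=True)
state()
for n in("top","side"):
    c=vision.camera(n);P=cloud(c);H,S,V=cv2.split(cv2.cvtColor(c["image"],cv2.COLOR_BGR2HSV))
    m=(abs(P[...,0]-.405)<.05)&(abs(P[...,1]-.165)<.05)&(P[...,2]>.1)&(P[...,2]<.25)&(S>60)&(H>15)&(H<40);a=P[m]
    if len(a):
        print(n,len(a),a.min(0),a.max(0))
        for z in np.arange(a[:,2].min(),a[:,2].max(),.008):
            k=a[abs(a[:,2]-z-.004)<.004]
            if len(k)>5: print(round(z,3),len(k),k.min(0),k.max(0))
    if n=="side": cv2.imwrite("pics/s5.png",cv2.resize(c["image"][130:270,180:360],None,fx=4,fy=4))
E
```

```text
clock: 16.82
eef_pos: [0.4077, 0.1606, 0.1922]
tool_rot: [-0.05, 0.999, -0.001, -0.001]
ft_force: [-1.4, -0.6, -5.3]
grip_width: 0.0185
grasp_force: 59.5
16.825 tcp [0.4077 0.1606 0.1922] q [-0.05   0.999 -0.001 -0.001] f [-1.4 -0.6 -5.3] w 0.0185 gf 59.5
j [ 0.376  0.144 -0.22   1.21  -0.001  0.277]
side 373 [0.3807 0.1225 0.1469] [0.4302 0.1864 0.249 ]
0.147 40 [0.3834 0.136  0.1477] [0.4268 0.1584 0.1549]
0.155 44 [0.3809 0.1346 0.1558] [0.4272 0.1558 0.1626]
0.163 53 [0.3824 0.134  0.163 ] [0.4273 0.1501 0.1708]
0.171 53 [0.3813 0.1343 0.1712] [0.4286 0.1658 0.1788]
0.179 151 [0.3807 0.1319 0.1791] [0.4302 0.1864 0.1867]
0.187 11 [0.3916 0.1461 0.187 ] [0.415  0.1728 0.193 ]
0.203 10 [0.3951 0.1386 0.2029] [0.4169 0.1691 0.2097]
```

View pics/s5.png

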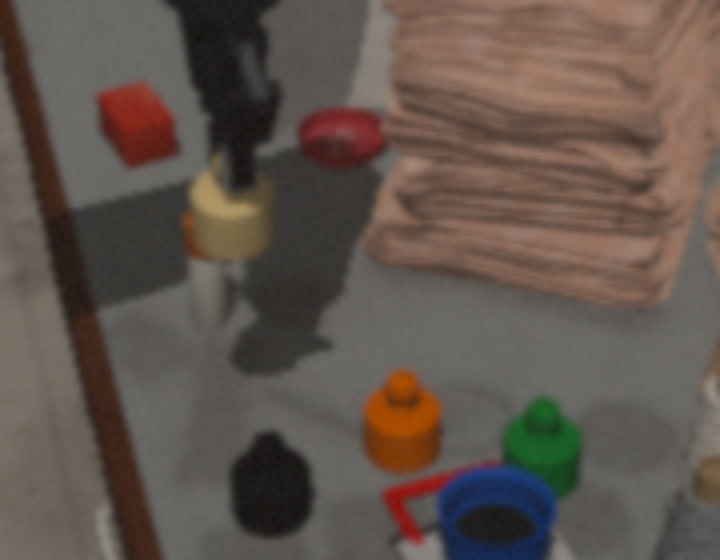

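The pale brass weight hangs upright in the grip (crop (232,210)). Next I'll measure the ring from both cameras.

Run:
```python
from h import *
np.set_printoptions(precision=4,suppress=True)
for n in("top","side"):
    c=vision.camera(n);P=cloud(c);H,S,V=cv2.split(cv2.cvtColor(c["image"],cv2.COLOR_BGR2HSV))
    reg=(P[...,0]>.44)&(P[...,0]<.56)&(P[...,1]<0)&(P[...,1]>-.14)
    b=reg&(H>100)&(H<130)&(S>110)
    a=P[b]; print(n,len(a),np.percentile(a,[2,50,98],0))
    # rim ellipse: outer contour at rim height (z=.109) via ray casting of convex hull
    mask=(b*255).astype(np.uint8); pts=cv2.convexHull(cv2.findNonZero(mask))[:,0]
    w=np.array([at_z(c,p,.109)[:2] for p in pts])*1000
    print("hull circle",cv2.minEnclosingCircle(w.astype(np.float32)))
    r=a[(a[:,2]>.100)&(a[:,2]<.118)]
    A=np.c_[2*r[:,:2],np.ones(len(r))];s=np.linalg.lstsq(A,(r[:,:2]**2).sum(1),rcond=None)[0];print("rim fit",len(r),s[:2],np.sqrt(s[2]+s[:2]@s[:2]),"z",r[:,2].mean())
    f=P[reg&(V<60)&(P[...,2]>.07)&(P[...,2]<.1)&(np.hypot(P[...,0]-.4985,P[...,1]+.075)<.03)]
    if len(f): print("floor",len(f),np.median(f,0),(f.min(0)+f.max(0))/2)
    for d in vision.place_of(c,"seat")[:1]: print("seat",d["score"],at_z(c,d["position"],.089))
```

```text
top 249 [[ 0.4713 -0.1036  0.0629]
 [ 0.5055 -0.0768  0.0953]
 [ 0.5316 -0.0429  0.1143]]
hull circle ((509.94635009765625, -72.83790588378906), 42.1585693359375)
rim fit 112 [ 0.5016 -0.0731] 0.030068274344095963 z 0.10740191172439688
floor 255 [ 0.5014 -0.0769  0.0905] [ 0.4997 -0.0754  0.0851]
seat 0.64 [ 0.5034 -0.0693  0.089 ]
side 504 [[ 0.4718 -0.105   0.0857]
 [ 0.5029 -0.0683  0.0989]
 [ 0.531  -0.0433  0.1107]]
hull circle ((498.6197204589844, -84.64996337890625), 43.73650360107422)
rim fit 228 [ 0.5015 -0.0745] 0.03040827569003475 z 0.10604766828916733
floor 154 [ 0.5041 -0.0678  0.0897] [ 0.5033 -0.0664  0.0899]
seat 0.78 [ 0.494  -0.0816  0.089 ]
```

```bash
python3 -m creep '[[[-12,-40,0],[0,0,0]],[[-12,-40,0],[0,0,0]],[[-12,-40,0],[0,0,0]],[[-12,-40,0],[0,0,0]],[[-12,-40,0],[0,0,0]],[[-12,-41,0],[0,0,0]],[[0,0,10],[0,0,0]],[[0,0,10],[0,0,0]],[[0,0,0],[0,0,0]],[[0,0,0],[0,0,0]]]'
python3 - <<'E'
from h import *
np.set_printoptions(precision=4,suppress=True)
state()
c=vision.camera("side");P=cloud(c);H,S,V=cv2.split(cv2.cvtColor(c["image"],cv2.COLOR_BGR2HSV))
reg=(P[...,0]>.44)&(P[...,0]<.56)&(P[...,1]<0)&(P[...,1]>-.14)
for k,m in(("blue",(H>100)&(H<130)&(S>110)&(P[...,2]<.12)),("weight",(H>15)&(H<40)&(S>60)&(P[...,2]>.125)&(P[...,2]<.157))):
    a=P[reg&m]; print(k,len(a),np.percentile(a,[2,50,98],0),(np.percentile(a[:,0],2)+np.percentile(a[:,0],98))/2,"front y",np.percentile(a[:,1],3))
cv2.imwrite("pics/s6.png",cv2.resize(c["image"][190:320,225:405],None,fx=4,fy=4))
E
```

```text
clock: 18.38
eef_pos: [0.5042, -0.0705, 0.1738]
tool_rot: [-0.05, 0.999, 0.0, -0.0]
ft_force: [-0.3, -0.4, -4.5]
grip_width: 0.0186
grasp_force: 59.8
18.375 tcp [ 0.5042 -0.0705  0.1738] q [-0.05   0.999  0.    -0.   ] f [-0.3 -0.4 -4.5] w 0.0186 gf 59.8
j [-0.139  0.291 -0.08   1.2    0.    -0.24 ]
blue 334 [[ 0.4709 -0.106   0.0853]
 [ 0.4939 -0.0929  0.0975]
 [ 0.532  -0.0482  0.1108]] 0.5014812146762899 front y -0.10552009353352099
weight 182 [[ 0.4782 -0.0951  0.1319]
 [ 0.4957 -0.0897  0.1454]
 [ 0.5233 -0.0703  0.1565]] 0.500767481846731 front y -0.09492164886906569
```

View pics/s6.png

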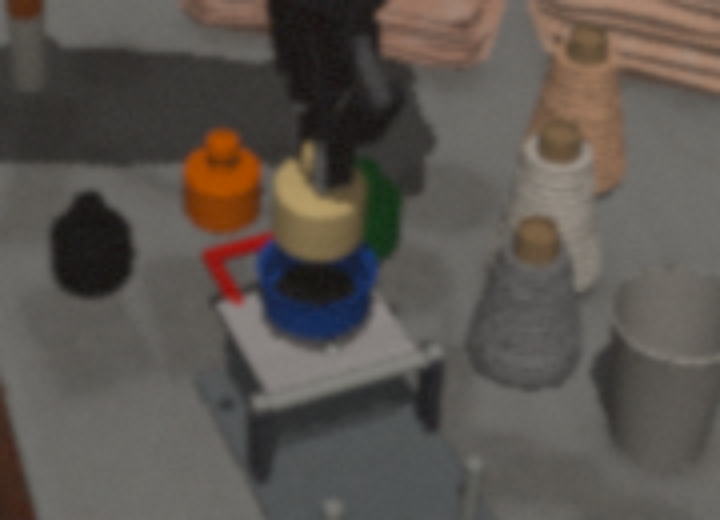

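Weight and ring agree in x. The weight needs about 2.5 mm toward −y, then down.

```bash
python3 -m creep '[[[-0.5,-2.5,0],[0,0,0]],[[0,0,8],[0,0,0]],[[0,0,8],[0,0,0]],[[0,0,6],[0,0,0]],[[0,0,0],[0,0,0]],[[0,0,0],[0,0,0]]]'; python3 -m creep '[[[0,0,5],[0,0,0]],[[0,0,5],[0,0,0]],[[0,0,3],[0,0,0]],[[0,0,0],[0,0,0]],[[0,0,0],[0,0,0]]]'
```

```text
clock: 19.18
eef_pos: [0.5053, -0.0739, 0.1519]
tool_rot: [-0.05, 0.999, 0.0, 0.0]
ft_force: [0.3, 0.5, -4.4]
grip_width: 0.0187
grasp_force: 59.8
clock: 19.8
eef_pos: [0.5051, -0.0738, 0.1387]
tool_rot: [-0.05, 0.999, 0.0, -0.0]
ft_force: [-0.2, -0.0, -4.3]
grip_width: 0.0184
grasp_force: 59.8
```

```bash
python3 -m creep '[[[0,0,3],[0,0,0]],[[0,0,3],[0,0,0]],[[0,0,0],[0,0,0]],[[0,0,0],[0,0,0]],[[0,0,0],[0,0,0]]]'; python3 -m creep '[[[0,0,3],[0,0,0]],[[0,0,3],[0,0,0]],[[0,0,3],[0,0,0]],[[0,0,0],[0,0,0]],[[0,0,0],[0,0,0]]]'
```

```text
clock: 20.42
eef_pos: [0.5055, -0.0739, 0.1333]
tool_rot: [-0.05, 0.999, -0.0, 0.001]
ft_force: [-1.1, 0.4, 1.9]
grip_width: 0.0186
grasp_force: 60.3
clock: 21.05
eef_pos: [0.5057, -0.0738, 0.1245]
tool_rot: [-0.05, 0.999, 0.0, 0.001]
ft_force: [-2.7, 0.1, 7.1]
grip_width: 0.0181
grasp_force: 60.8
```

```bash
python3 -m creep '[[[0,0,2],[0,0,0]],[[0,0,2],[0,0,0]],[[0,0,2],[0,0,0]],[[0,0,0],[0,0,0]],[[0,0,0],[0,0,0]]]'; python3 -m creep '[[[0,0,1],[0,0,0]],[[0,0,1],[0,0,0]],[[0,0,0],[0,0,0]],[[0,0,0],[0,0,0]]]'
```

```text
clock: 21.68
eef_pos: [0.506, -0.0737, 0.1191]
tool_rot: [-0.05, 0.999, -0.0, 0.001]
ft_force: [-3.1, 0.9, 10.1]
grip_width: 0.0183
grasp_force: 61.0
clock: 22.18
eef_pos: [0.5065, -0.0736, 0.1183]
tool_rot: [-0.05, 0.999, -0.0, 0.002]
ft_force: [-3.9, 1.9, 16.5]
grip_width: 0.0187
grasp_force: 61.6
```

```bash
python3 -m creep '[[[0,0,1],[0,0,0]],[[0,0,1],[0,0,0]],[[0,0,0],[0,0,0]],[[0,0,0],[0,0,0]],[[0,0,0],[0,0,0]]]'
python3 - <<'E'
from h import *
np.set_printoptions(precision=4,suppress=True)
state()
c=vision.camera("side");P=cloud(c);H,S,V=cv2.split(cv2.cvtColor(c["image"],cv2.COLOR_BGR2HSV))
reg=(P[...,0]>.44)&(P[...,0]<.56)&(P[...,1]<.03)&(P[...,1]>-.14)&(P[...,2]<.14)&(P[...,2]>.03)
for k,m in(("blue",(H>100)&(H<130)&(S>110)),("weight",(H>15)&(H<40)&(S>60)),("red",((H<6)|(H>174))&(S>150)&(V>60))):
    a=P[reg&m]; print(k,len(a),np.percentile(a,[3,50,97],0))
cv2.imwrite("pics/s7.png",cv2.resize(c["image"][200:330,225:405],None,fx=4,fy=4))
E
```

```text
clock: 22.8
eef_pos: [0.5072, -0.0736, 0.1182]
tool_rot: [-0.05, 0.999, -0.0, 0.003]
ft_force: [-6.7, 2.0, 26.1]
grip_width: 0.0185
grasp_force: 62.5
22.8 tcp [ 0.5072 -0.0736  0.1182] q [-0.05   0.999 -0.     0.003] f [-6.7  2.  26.1] w 0.0185 gf 62.5
j [-0.145  0.338 -0.168  1.058  0.001 -0.244]
blue 206 [[ 0.4713 -0.1053  0.072 ]
 [ 0.4906 -0.0987  0.0843]
 [ 0.5256 -0.0531  0.0951]]
weight 355 [[ 0.4803 -0.0977  0.0894]
 [ 0.4975 -0.0871  0.1093]
 [ 0.5239 -0.0602  0.1327]]
red 110 [[ 0.4583 -0.04    0.0622]
 [ 0.4694 -0.003   0.0662]
 [ 0.5068  0.0048  0.0692]]
```

View pics/s7.png

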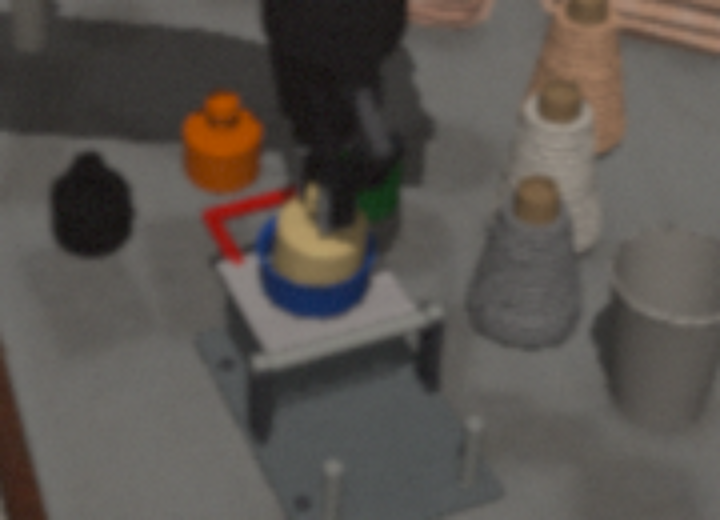

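The ring is fully home: its rim went from 0.110 to 0.095 m and the push is firm on the stop. The weight stands upright in it at crop (320,240), still gripped, and the leaf is flat.

```bash
python3 -c "from workcell import workorder;print(workorder.job_done())"
```

```text
the job is handed in; nothing more can be done
None
```

Job handed in at about 23 s: the leaf is folded onto the anvil, the brass weight stands in the ring, and the gripper is holding the ring fully home; I was not shown the judge's verdict.

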